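Load the shutter station and hold the shutter open

ROBOT

A 6-joint arm with a two-finger parallel gripper is mounted at the origin on a cart in front of the work surface, level with it; the furniture and walls round the work are solid. World frame = base frame: x ahead of the robot, y to its left, z up, the work surface at z = 0. Lengths are in m, angles in rad, forces in N, time in s.
With the tool pointing down it reaches from about 0.3 to 0.95 m from the base axis. Payload 3.1 kg.
Tool frame: the origin (TCP) lies on the centre line of the jaws, within the pads' length; the fingertips stand 22 mm ahead of it and the grasp point (between the pads) lies 3 mm ahead of it; z points along the fingers, y is the line along which they close (so a half turn about z gives the same grasp; the last joint's range is limited). The gripper opens to 85 mm and grips with 20 to 120 N. Pads are 22 mm wide; open, the fingers measure 114 mm over their backs; the gripper's body (76 mm by 85 mm) begins 54 mm behind the grasp point. The pads swing forward as they close: fully open they stand 13 mm farther back than shut.
Start: joints at [-1.299, 0.308, 1.634, -0, 1.2, -0.07], TCP at [0.209, -0.589, 0.253] pointing down, gripper open.
Joint ranges: [-3.06, 3.06], [-0.79, 1.96], [0.05, 2.63], [-1.19, 4.34], [0.05, 2.64], [-2.94, 2.94]. Speed limits (rad/s): [2.79, 2.79, 3.14, 3.14, 3.14, 3.14].

INTERFACE

Orientations are given as a unit quaternion [x, y, z, w].
In Python, from cell import ctrl gives the robot as it stands. Calls block until the motion is done:
- ctrl.goto(position, orientation): joint-space move of the TCP to a pose.
- ctrl.move_linear(position, vel=0.15, frame=None, f_stop=None): straight line of the TCP; frame=None keeps the orientation; vel is the mean speed in m/s. With f_stop (N) it stops when the force on the tool has changed by that much, and returns True; else False.
- ctrl.movej(angles): joint-space move.
- ctrl.set_gripper(opening, grasp_force=None): opening from 0.0 (shut) to 1.0 (fully open); grasp_force is the grip in N (None keeps the last); returns when the fingers have stopped.
- ctrl.wait(seconds).
- ctrl.solve_ik(position, orientation): joint angles nearest the present ones, or None.
- ctrl.get_state(): the state.
- ctrl.capture(name): name is "side" or "top"; returns (picture, depth): 420x560x3 uint8, red, green, blue; 420x560 float32, m along the optical axis (not along the pixel's ray), 0 where there is no reading.
- ctrl.camera_params(name): a dict with "fx", "fy", "cx", "cy" (pixels), "cam_to_world" (4x4, takes a point from camera to world coordinates). Camera axes: x right, y down, z forward; pixel columns grow to the right and rows downward; lengths in m; the calibration is good to about 2 mm. A picture is of the moment at which its call begins. camera_params takes no time and is no camera call.
A pose or a line that the arm cannot do raises ctrl.Unreachable and nothing moves.
- ctrl.sign_off(): hands the job in; it is judged then, once.
The state is a dict: "t": time; "joint_pos": joint angles; "qd": joint speeds; "tau": joint torques, N m; "ee_pos": TCP position; "ee_rot": TCP orientation; "force": force on the tool from outside, world axes, zero at the start; "wrist_torque": the same for the moment, N m; "width": opening from 0.0 (shut) to 1.0 (fully open); "finger_force": force on a finger pad.
Only numpy, scipy, OpenCV 4.12 (cv2) and the standard library are available. Lean on these libraries where they do the work, as an engineer would, in place of code of your own. Each camera call takes 0.05 s, during which the arm holds its last target. There are 200 camera calls.

TASK

Take the orange window plate out of the white rack and stand it on edge in the slot of the grey shutter station, fully down, and let go of it. Then flip the red safety catch right over, away from the lever, and pull the lever's D-grip towards you as far as it goes; finish while still holding it there with the fingers, since it springs back if released. Leave the blue plate and everything else on the bench where they are.

Things in the scene. Friction and masses are not known exactly. Their poses are not given: they have to be found in the camera images.
- orange_plate: Loose window plate with an orange frame, 8 mm thick (its x) by 60 mm wide (its y) by 75 mm high (its z), 70 g, standing on edge in an end slot of the white rack. Origin: centre of its lower edge. Either face may look forward. Grip it across its 8 mm thickness at the top edge.
- blue_plate: The same plate with a blue frame, in the rack's other end slot. Must stay there.
- rack: White slotted rack, fixed to the bench, 136 mm (its x) by 74 mm (its y), 30 mm high; origin at the centre of its underside. Five slots side by side along its x, 24 mm apart, each 10 mm wide, running along its y, slot floor 8 mm above the bench. The two plates stand in the two end slots, 48 mm either side of the centre, which one where varies.
- station: Shutter station, fixed to the bench: grey base plate 150 mm (its x) by 250 mm (its y), top 12 mm above the bench; origin on the bench under it, 5 mm in +x from the base plate's centre. Its -x side faces the robot, its +y is to the left seen from the robot. On the right half an aluminium slot with a black shutter housing behind it (108 mm high, its front face 77 mm behind the slot's centre line); on the left half the lever and the red catch.
- slot (a point): Centre of the floor of the station's aluminium slot, 16 mm above the bench. The slot is 11.5 mm wide (station x) by 66 mm long (station y); its walls rise 24 mm above the floor, flaring to about 20 mm wide at 32 mm above it. The plate stands in it with its 60 mm width along station y. Axes are those of the station.
- tab (a point): Middle of the top end of the red catch's thumb tab. The tab is 18 mm wide (station x), 8 mm thick and 48 mm long from the pivot; with the catch closed it stands upright, its tip 140 mm above the bench, while the catch's bar (63 mm long, 12 mm high) lies level from the pivot towards station -y, across in front of the lever. Push the tab towards station +y (away from the lever) and the whole catch turns over: tab down outwards, bar up.
- catch_pivot (a point): Point on the catch's pivot axis, below the tab, 92 mm above the bench; the axis runs along station x. Free space for fingers on the lever side of the tab, above the bar (top of the bar 98 mm above the bench). A light friction of about 0.025 N m keeps the catch where it is left.
- catch (a joint): Angle of the safety catch, rad: 0 closed (blocks the lever), 1.45 fully flipped over. It blocks the lever until it is turned by about 0.3; leave it well over (0.8 or more).
- handle (a point): Centre of the lever's grip bar: a black round bar 14 mm thick, along station y, with 60 mm clear between the two side arms of the D and 50 mm clear below the bar along the lever. 150 mm from the lever's pivot axis; about 169 mm above the bench at rest, 179 mm when fully pulled.
- lever_pivot (a point): Point on the lever's pivot axis (along station y), 34 mm above the bench. At rest the lever leans 0.45 rad back from upright (to station +x); fully pulled it leans 0.25 rad towards the robot (station -x), so the grip travels about 102 mm.
- lever (a joint): Angle of the lever, rad: 0 at rest, 0.7 at its stop when fully pulled towards the robot (station -x). A spring returns it: about 3 N at the grip at rest, 8 N fully pulled. While the catch is closed the lever stops after about 0.1 to 0.15. Pulling lifts a brass shutter blade in the housing.
- timer: White bench timer, 58x66x22 mm, bystander; origin at its underside, as for the other bystanders.
- black_vial: Glass vial with a black cap, 25x26x50 mm, bystander.
- blue_vial: Glass vial with a blue cap, 25x26x50 mm, bystander.
- liquid_cell: Clamped liquid cell with four brass nuts, 60x38x30 mm, bystander.
- drying_pot: White pot with a blue lid, 57x57x69 mm, bystander, behind the station, beside the tall black computer tower. That tower's front is about 0.6 m ahead of the robot, slightly to its left: carry the plate across in front of it, within about 0.45 m of the base axis.

How it is judged:
On the way, in this order (a step that is already met when the one before it is completed fails the run):
1. the orange plate stands in the station's slot, fully down, and is let go, with the catch still closed (x of orange_plate in the frame of slot between -0.005 and 0.005 m and y of orange_plate in the frame of slot between -0.006 and 0.006 m and z of orange_plate in the frame of slot below 0.004 m and angle between orange_plate's own z axis and vertical below 0.17 rad and angle between the x axis of orange_plate and the x axis of station, either way round below 0.2 rad and contact force between orange_plate and the fingers below 0.2 N and linear speed of orange_plate below 0.02 m/s and value of joint catch below 0.4 rad), for 0.2 s.
2. the red catch is flipped over while the lever is still at rest (value of joint catch above 0.8 rad and value of joint lever below 0.2 rad), for 0.1 s.
3. the lever is pulled to the end of its travel by the fingers (value of joint lever above 0.6 rad and contact force between lever and the fingers above 1.5 N), for 0.3 s.
At the end, for the whole second after the job is handed in: Orange plate released in the slot (within 5 mm across, 6 mm along, 4 mm of the floor, upright within 0.17 rad); catch past 0.8 rad; lever still and past 0.6 rad, fingers pressing on it with over 1.5 N; blue plate moved under 20 mm (all of step 3 and x of orange_plate in the frame of slot between -0.005 and 0.005 m and y of orange_plate in the frame of slot between -0.006 and 0.006 m and z of orange_plate in the frame of slot below 0.004 m and angle between orange_plate's own z axis and vertical below 0.17 rad and angle between the x axis of orange_plate and the x axis of station, either way round below 0.2 rad and contact force between orange_plate and the fingers below 0.2 N and linear speed of orange_plate below 0.02 m/s and value of joint catch above 0.8 rad and velocity of joint lever between -0.1 and 0.1 rad/s and distance of blue_plate from where it was at the start of the episode below 0.02 m); the arm keeps its last pose, push and grip.
It fails at once if the blue plate, the timer, a vial, the liquid cell or the pot is moved by more than 20 mm (distance of any of blue_plate, timer, black_vial, blue_vial, liquid_cell, drying_pot from where it was at the start of the episode above 0.02 m).
It fails at once if the lever is forced past the closed catch (value of joint lever above 0.4 rad and value of joint catch below 0.4 rad).
It also fails if it takes over 64 s, if anything falls off the work surface, if the arm or the gripper's body presses on something with over 40 N, if the wrist force passes 120 N, or if a joint passes its speed limit or range.

## Working session

There is one attempt and no reset: what is moved stays moved. The work goes in short steps, each a Python script; the robot and the scene stay as the last script left them, time stands still between calls to the robot, and variables do not carry over. Pictures are saved under pics/ and viewed, at most 10 in all, crops included, and the job is handed in when it is done.

```bash
mkdir -p pics; ls; cat > h.py <<'E'
import numpy as np, cv2, json
from cell import ctrl
def cap(n,save=None):
    im,d=ctrl.capture(n)
    if save: cv2.imwrite(f'pics/{save}.png',im[...,::-1])
    return im,d
def pts(n,d):
    p=ctrl.camera_params(n); v,u=np.mgrid[:d.shape[0],:d.shape[1]]
    c=np.stack([(u-p['cx'])/p['fx']*d,(v-p['cy'])/p['fy']*d,d],-1)
    T=np.array(p['cam_to_world']); w=c@T[:3,:3].T+T[:3,3]; w[d<=0]=np.nan
    return w
E
python3 - <<'E'
from h import *
for n in('side','top'):
    im,d=cap(n,n); np.savez(f'{n}.npz',im=im,d=d,w=pts(n,d)); p=ctrl.camera_params(n)
    print(n,p['fx'],np.round(p['cam_to_world'],3).tolist())
print(ctrl.get_state())
E
```

```text
pics
side 428.6880301916915 [[0.972, -0.13, 0.197, 0.22], [-0.235, -0.59, 0.773, -1.05], [0.016, -0.797, -0.604, 0.968], [0.0, 0.0, 0.0, 1.0]]
top 443.6949568576309 [[-0.013, -0.982, 0.188, 0.223], [-1.0, 0.016, 0.012, 0.026], [-0.014, -0.187, -0.982, 1.678], [0.0, 0.0, 0.0, 1.0]]
{'t': 0.1, 'joint_pos': array([-1.29868451e+00,  3.08936357e-01,  1.63508816e+00, -2.57990556e-07,
        1.19972958e+00, -6.97241970e-02]), 'qd': array([ 0.00056298, -0.00354055, -0.00283244, -0.00150728,  0.00130989,
        0.00050116]), 'tau': array([-4.07919724e-04, -4.16406655e+01, -2.77644664e+01, -6.17562978e-05,
        4.01563098e-03, -2.84897780e-06]), 'ee_pos': array([ 0.20927586, -0.58815339,  0.25213665]), 'ee_rot': array([ 9.85428458e-01,  1.70086998e-01, -1.09295483e-04, -1.07518226e-03]), 'force': array([0.55317497, 0.22383006, 0.0808414 ]), 'wrist_torque': array([ 0.01442009, -0.01052924, -0.01000063]), 'finger_force': 0.0, 'width': 1.0009864949811516}
```

View pics/side.png

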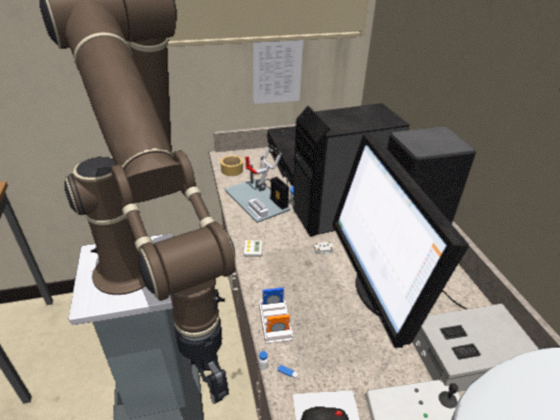

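View pics/top.png

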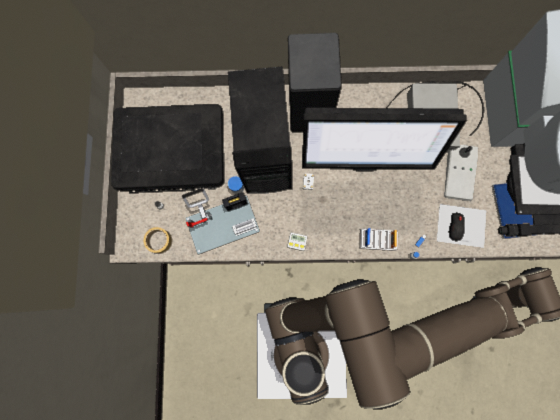

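```bash
cat > a.py <<'E'
import numpy as np, cv2
np.set_printoptions(precision=4,suppress=True)
D={n:np.load(n+'.npz') for n in('side','top')}
hsv={n:cv2.cvtColor(D[n]['im'],cv2.COLOR_RGB2HSV) for n in D}
R={'side':dict(rack=(255,280,300,350),st=(220,140,300,225)),'top':dict(rack=(350,220,405,255),st=(180,180,265,255))}
def box(n,k):
    m=np.zeros((420,560),bool); a=R[n][k]; m[a[1]:a[3],a[0]:a[2]]=1; return m
def col(n,k,lo,hi): 
    return (cv2.inRange(hsv[n],np.array(lo),np.array(hi))>0)&box(n,k)
def rep(t,n,m):
    w=D[n]['w'][m]; w=w[~np.isnan(w[:,0])]
    if len(w): print(t,n,len(w),'min',w.min(0),'med',np.median(w,0),'max',w.max(0))
for n in D:
    w=D[n]['w']
    rep('orange',n,col(n,'rack',(5,130,100),(20,255,255)))
    rep('blue',n,col(n,'rack',(105,130,60),(125,255,255)))
    rep('rack',n,box(n,'rack')&(abs(w[...,2]-.03)<.006)&(hsv[n][...,1]<60))
    rep('bench',n,box(n,'rack')&(w[...,2]<.01))
    rep('red',n,col(n,'st',(0,150,70),(5,255,255))|col(n,'st',(172,150,70),(180,255,255)))
    m=box(n,'st')&(abs(w[...,2]-.012)<.004)&(hsv[n][...,0]>80)&(hsv[n][...,0]<110)&(hsv[n][...,1]>25); rep('base',n,m)
    if m.any():
        q=w[m][:,:2].astype(np.float32); r=cv2.minAreaRect(q); print('rect',r)
a=R['side']['st']; c=[cv2.resize(D[n]['im'][R[n]['st'][1]:R[n]['st'][3],R[n]['st'][0]:R[n]['st'][2]],None,fx=4.8,fy=6.8 if 0 else 4.8,interpolation=cv2.INTER_CUBIC) for n in D]
a=[cv2.resize(D[n]['im'][R[n]['rack'][1]:R[n]['rack'][3],R[n]['rack'][0]:R[n]['rack'][2]],None,fx=3,fy=3) for n in D]
H=600; o=np.zeros((600,800,3),np.uint8); y=0;x=0
for i in c: o[:i.shape[0],x:x+i.shape[1]]=i[:600,:800-x]; x+=i.shape[1]
x=0
for i in a: 
    h=min(190,i.shape[0]); o[410:410+h,x:x+i.shape[1]]=i[:h]; x+=i.shape[1]+10
cv2.imwrite('pics/crop1.png',o[...,::-1])
E
python3 a.py
```

```text
orange side 230 min [ 0.3779 -0.355   0.0286] med [ 0.407  -0.3503  0.0704] max [ 0.4373 -0.3425  0.0866]
blue side 173 min [ 0.388  -0.2611  0.0316] med [ 0.4164 -0.2546  0.0707] max [ 0.4427 -0.2481  0.089 ]
rack side 451 min [ 0.3717 -0.3679  0.024 ] med [ 0.4074 -0.2914  0.0295] max [ 0.4499 -0.2337  0.036 ]
bench side 1774 min [ 0.3407 -0.4001 -0.0077] med [ 0.4412 -0.274   0.0006] max [ 0.5228 -0.1294  0.01  ]
red side 59 min [0.4572 0.3272 0.0931] med [0.4667 0.3837 0.1033] max [0.484  0.3957 0.1353]
base side 303 min [0.3745 0.148  0.008 ] med [0.4771 0.2844 0.0128] max [0.6229 0.489  0.016 ]
rect ((0.5369449853897095, 0.3165792226791382), (0.2795907258987427, 0.2648226320743561), 20.119163513183594)
orange top 34 min [ 0.3798 -0.3505  0.0698] med [ 0.4108 -0.3438  0.0808] max [ 0.4378 -0.3396  0.0911]
blue top 45 min [ 0.3887 -0.2536  0.046 ] med [ 0.417  -0.2481  0.081 ] max [ 0.4468 -0.2444  0.0901]
rack top 339 min [ 0.3742 -0.3671  0.024 ] med [ 0.411  -0.2908  0.0291] max [ 0.4507 -0.2294  0.036 ]
bench top 1240 min [ 0.357  -0.4025 -0.0121] med [ 0.4345 -0.29    0.0003] max [ 0.4905 -0.1914  0.01  ]
red top 66 min [0.4574 0.3352 0.0438] med [0.4728 0.3808 0.1024] max [0.4991 0.3988 0.1436]
base top 39 min [0.4014 0.1735 0.0081] med [0.4816 0.3563 0.0118] max [0.5521 0.4135 0.0153]
rect ((0.4715363681316376, 0.28884631395339966), (0.12344824522733688, 0.23684754967689514), 20.279979705810547)
```

View pics/crop1.png

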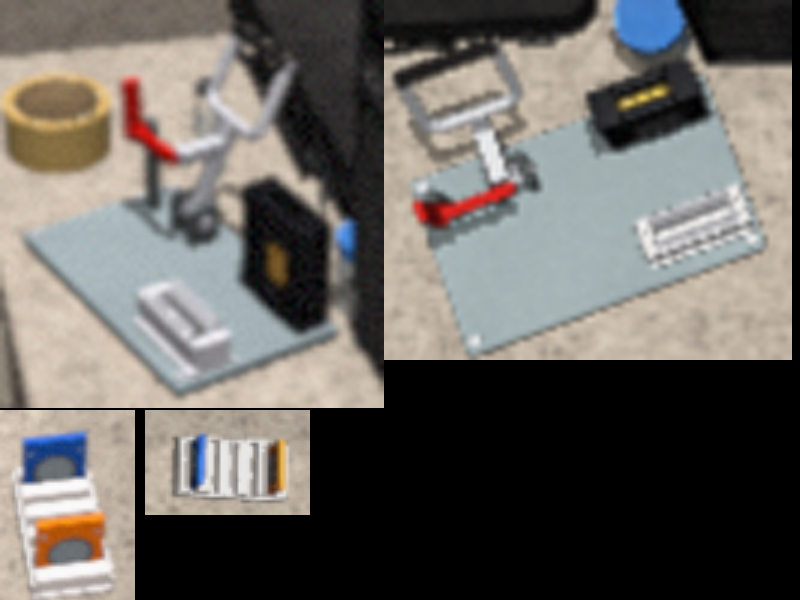

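```bash
cat > b.py <<'E'
exec(open('a.py').read().split("for n in D:\n    w")[0])
import sys; sys.path.insert(0,'.')
from h import ctrl
def cast(n,uv,z):
    p=ctrl.camera_params(n);T=np.array(p['cam_to_world']); uv=np.asarray(uv,float).reshape(-1,2)
    r=np.c_[(uv[:,0]-p['cx'])/p['fx'],(uv[:,1]-p['cy'])/p['fy'],np.ones(len(uv))]@T[:3,:3].T
    return (T[:3,3]+r*((z-T[2,3])/r[:,2])[:,None])[:,:2]
print('base px hsv',hsv['top'][235,205],hsv['side'][205,250])
for n in D:
    m=col(n,'st',(80,20,60),(110,120,255)).astype(np.uint8)
    m=cv2.morphologyEx(m,cv2.MORPH_OPEN,np.ones((2,2),np.uint8))
    c=max(cv2.findContours(m,0,2)[0],key=cv2.contourArea)
    h=cv2.convexHull(c); P=cast(n,h,.012).astype(np.float32); r=cv2.minAreaRect(P)
    print('base',n,r, np.round(cv2.boxPoints(r),4).tolist())
    w=D[n]['w']; 
    a=np.radians(20.3); Rm=np.array([[np.cos(a),-np.sin(a)],[np.sin(a),np.cos(a)]])
    st=(hsv[n][...,1]<40)&(hsv[n][...,2]>90)&box(n,'st')
    near=st&(np.hypot(w[...,0]-.465,w[...,1]-.21)<.09)&(w[...,2]>.02)&(w[...,2]<.06)
    rep('slot',n,near); ww=w[near]
    if len(ww): print('  z',np.histogram(ww[:,2],bins=np.arange(.02,.06,.004))[0]); q=ww[ww[:,2]>.04]; print('  top rect',cv2.minAreaRect(q[:,:2].astype(np.float32)))
    # colour-only slot rect cast at z=.048
    uv=np.argwhere(near)[:,::-1]; print('  px',uv.min(0),uv.max(0),'rect@.045',cv2.minAreaRect(cast(n,uv,.045).astype(np.float32)))
    # rack
    m=(hsv[n][...,1]<40)&(hsv[n][...,2]>150)&box(n,'rack')&(w[...,2]>.02)&(w[...,2]<.04); q=w[m][:,:2].astype(np.float32); print('rack',n,m.sum(),cv2.minAreaRect(q))
    for k,lo,hi in(('orange',(5,130,80),(22,255,255)),('blue',(105,130,60),(125,255,255))):
        mm=col(n,'rack',lo,hi); t=w[mm]; q=t[t[:,2]>.076]; f=t[(t[:,2]<.08)]
        print(k,n,'top',q.mean(0),q.min(0),q.max(0),'slope dy/dx',np.polyfit(t[:,0],t[:,1],1), cv2.minAreaRect(q[:,:2].astype(np.float32)))
    for k,mm in(('red',col(n,'st',(0,120,60),(6,255,255))|col(n,'st',(170,120,60),(180,255,255))),):
        t=w[mm]; hi=t[t[:,2]>.12]; print('red hi',len(hi),hi.mean(0) if len(hi) else 0,hi.max(0) if len(hi) else 0); lo=t[(t[:,2]<.105)&(t[:,2]>.085)]; print('red bar',cv2.minAreaRect(lo[:,:2].astype(np.float32)))
    # lever high points
    m=box(n,'st')&(w[...,2]>.15)&(w[...,0]<.62)&(w[...,1]>.25); rep('leverhi',n,m)
    t=w[m]; 
    if len(t): print(cv2.minAreaRect(t[:,:2].astype(np.float32)))
E
python3 b.py
```

```text
base px hsv [ 94  23 180] [110   7 116]
base side ((0.4828685522079468, 0.276652455329895), (0.1473809778690338, 0.24613356590270996), 19.89588737487793) [[0.3716999888420105, 0.36730000376701355], [0.4555000066757202, 0.13590000569820404], [0.593999981880188, 0.1860000044107437], [0.5102999806404114, 0.41749998927116394]]
slot side 220 min [0.4377 0.1547 0.02  ] med [0.4654 0.193  0.0387] max [0.527  0.2649 0.0549]
  z [20 19 22 25 42 43 25 21  3]
  top rect ((0.49495428800582886, 0.2095896154642105), (0.09248043596744537, 0.08842682838439941), 16.191242218017578)
  px [249 191] [270 217] rect@.045 ((0.4705250561237335, 0.20752935111522675), (0.167075052857399, 0.07472236454486847), 71.97013092041016)
rack side 526 ((0.4109680950641632, -0.2999541759490967), (0.13732968270778656, 0.07418131083250046), 85.60865020751953)
orange side top [ 0.4081 -0.3492  0.082 ] [ 0.3784 -0.355   0.076 ] [ 0.4367 -0.3425  0.0866] slope dy/dx [-0.0741 -0.3199] ((0.40766453742980957, -0.34768417477607727), (0.011314221657812595, 0.05832074582576752), 85.91089630126953)
blue side top [ 0.4159 -0.2542  0
[... 1511 characters left out ...]
83432, -0.34349772334098816), (0.00662593450397253, 0.058443546295166016), 82.75615692138672)
blue top top [ 0.418  -0.2495  0.0832] [ 0.392  -0.2536  0.0761] [ 0.4468 -0.2444  0.0901] slope dy/dx [-0.0857 -0.2128] ((0.41940343379974365, -0.24974247813224792), (0.006100847851485014, 0.05522330850362778), 83.97120666503906)
red hi 17 [0.4642 0.3919 0.1338] [0.4726 0.3988 0.1436]
red bar ((0.4761655926704407, 0.3636918067932129), (0.014663254842162132, 0.06106238067150116), 11.679553985595703)
leverhi top 112 min [0.5425 0.33   0.1503] med [0.5666 0.3686 0.173 ] max [0.5838 0.406  0.183 ]
((0.5641345381736755, 0.3690837621688843), (0.02397572249174118, 0.07930081337690353), 16.257991790771484)
```

```bash
cat >> h.py <<'E'
from scipy.spatial.transform import Rotation as Ro
np.set_printoptions(precision=4,suppress=True)
def down(phi):  # tool z down, tool y at angle phi (deg)
    p=np.radians(phi); y=np.array([np.cos(p),np.sin(p),0]); z=np.array([0,0,-1.]); x=np.cross(y,z)
    return Ro.from_matrix(np.c_[x,y,z]).as_quat()
def st(t=''):
    s=ctrl.get_state(); print(t,'t%.1f'%s['t'],'p',s['ee_pos'],'j',s['joint_pos'],'F',s['force'],'w%.3f'%s['width'],'ff',s['finger_force'])
    return s
E
cat > c.py <<'E'
exec(open('b.py').read().split("print('base px")[0])
w=D['side']['w'];u=w-np.array([.468,.2046,0]);a=np.radians(20);sx=u[...,0]*np.cos(a)+u[...,1]*np.sin(a);sy=-u[...,0]*np.sin(a)+u[...,1]*np.cos(a)
for n in D:
    w=D[n]['w'];u=w-np.array([.468,.2046,0]);sx=u[...,0]*np.cos(a)+u[...,1]*np.sin(a);sy=-u[...,0]*np.sin(a)+u[...,1]*np.cos(a)
    m=(abs(sx)<.035)&(abs(sy)<.06)&(w[...,2]>.041)&(w[...,2]<.056)&(hsv[n][...,2]>110)
    print(n,m.sum(),'sx',np.percentile(sx[m],[0,5,50,95,100]),'sy',np.percentile(sy[m],[0,5,50,95,100]),cv2.minAreaRect(w[m][:,:2].astype(np.float32)))
E
python3 c.py; python3 - <<'E'
from h import *
q=down(-94.4)
ctrl.set_gripper(0.7)
ctrl.goto([.4085,-.3467,.20],q); st('above')
ctrl.move_linear([.4085,-.3467,.086],vel=.12,f_stop=6); st('down')
ctrl.set_gripper(0.0,40); st('grip')
ctrl.move_linear([.4085,-.3467,.24],vel=.12); st('up')
for n in('side','top'):
    im,d=cap(n,n+'_held'); np.savez(f'{n}_held.npz',im=im,d=d,w=pts(n,d))
E
```

```text
side 74 sx [-0.0218 -0.0177  0.0029  0.0106  0.0124] sy [-0.0474 -0.041  -0.0022  0.0348  0.0413] ((0.46663928031921387, 0.20078539848327637), (0.03318655863404274, 0.08730775117874146), 16.19124412536621)
top 83 sx [-0.0171 -0.0138  0.0062  0.0136  0.0152] sy [-0.0418 -0.0377 -0.004   0.0395  0.0424] ((0.4680195152759552, 0.20458973944187164), (0.03112354688346386, 0.084836445748806), 17.833942413330078)
above t1.7 p [ 0.4086 -0.3476  0.2005] j [-0.7858  0.1967  1.8893 -0.0005  1.0544  0.862 ] F [-0.343  -0.1055  0.1968] w0.696 ff 0.0
down t2.8 p [ 0.409  -0.3474  0.0868] j [-0.7852  0.363   1.95    0.      0.8269  0.8625] F [0.1744 0.1581 0.2524] w0.700 ff 0.0
grip t3.3 p [ 0.4089 -0.3471  0.0866] j [-0.7849  0.3631  1.9504  0.      0.8269  0.8625] F [ 0.3436 -0.6913  3.338 ] w0.080 ff 41.13289475440979
up t4.7 p [ 0.408  -0.3462  0.2389] j [-0.785   0.1515  1.8575  0.      1.1347  0.8626] F [-0.6754 -0.6826 -0.7411] w0.085 ff 40.708690881729126
```

```bash
cat > d.py <<'E'
from h import *
def plate(tag):
    for n in('side','top'):
        im,d=cap(n,f'{n}_{tag}'); w=pts(n,d); np.savez(f'{n}_{tag}.npz',im=im,d=d,w=w)
        h=cv2.cvtColor(im,cv2.COLOR_RGB2HSV); m=cv2.inRange(h,np.array((5,120,70)),np.array((22,255,255)))>0
        m&=(np.hypot(w[...,0]-.467,w[...,1]-.203)<.07)&(w[...,2]>.03)
        if not m.any(): print(n,'none'); continue
        t=w[m]; a=np.radians(19.9); u=t-[.468,.2046,0]; sx=u[:,0]*np.cos(a)+u[:,1]*np.sin(a); sy=-u[:,0]*np.sin(a)+u[:,1]*np.cos(a)
        print(n,len(t),'sx',np.percentile(sx,[0,5,50,95,100]),'sy',np.percentile(sy,[0,5,50,95,100]),'z',t[:,2].min(),t[:,2].max(),'slope',np.polyfit(sy,sx,1)[0])
E
python3 - <<'E'
from d import *
q=down(19.9)
ctrl.goto([.40,-.05,.26],down(-40)); st()
ctrl.goto([.4665,.2028,.24],q); st()
ctrl.move_linear([.4665,.2028,.155],vel=.12); st()
plate('hov')
im=cv2.imread('pics/side_hov.png')[130:240,200:320]; cv2.imwrite('pics/c2.png',cv2.resize(im,None,fx=5,fy=5,interpolation=2))
E
```

```text
t6.0 p [ 0.4005 -0.0507  0.2602] j [-0.2334 -0.1484  2.1123 -0.0006  1.1767  0.4659] F [-0.0942  0.4628 -1.0357] w0.079 ff 40.70544719696045
 t7.0 p [0.4667 0.2016 0.2397] j [ 0.3225  0.0976  1.9167 -0.001   1.1282 -0.0224] F [ 0.4672 -0.2016 -1.0385] w0.079 ff 40.704957246780396
 t7.9 p [0.4672 0.2028 0.1557] j [ 0.3239  0.2073  1.9817 -0.0001  0.9511 -0.0228] F [ 0.2821  0.0944 -0.27  ] w0.079 ff 40.70498764514923
side 96 sx [-0.011  -0.0089 -0.0059  0.      0.0064] sy [-0.0345 -0.0329 -0.0249  0.017   0.0248] z 0.08016749294422465 0.1541970116456164 slope -0.04655940349198004
top none
```

View pics/c2.png

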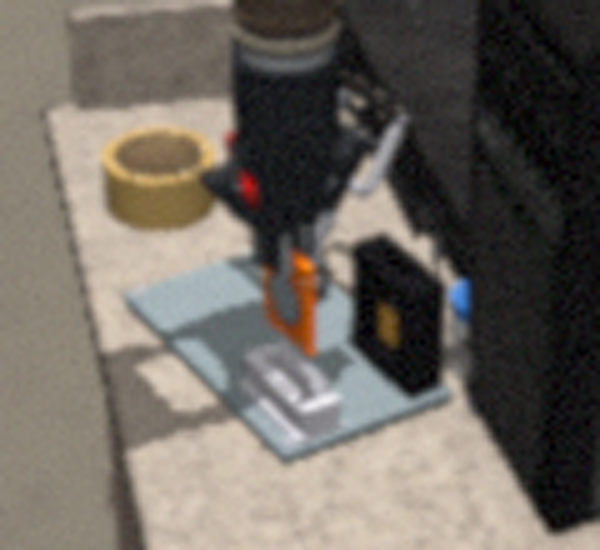

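```bash
python3 - <<'E'
from d import *
x,y=.4650,.2039
ctrl.move_linear([x,y,.155],vel=.05)
for z in(.125,.115,.105,.096,.0925):
    r=ctrl.move_linear([x,y,z],vel=.04,f_stop=8); s=st(f'{z} {r}')
    if r: break
plate('ins')
E
```

```text
0.125 False t9.1 p [0.4652 0.204  0.1251] j [ 0.3275  0.253   2.0005 -0.      0.8878 -0.0199] F [ 0.7871  0.3884 -0.6491] w0.078 ff 40.704689025878906
0.115 False t9.5 p [0.466  0.2042 0.1151] j [ 0.3274  0.2698  2.0046  0.0001  0.8648 -0.0198] F [ 2.8493  1.1264 -2.1891] w0.077 ff 40.53971886634827
0.105 False t9.9 p [0.4659 0.2042 0.1048] j [ 0.3275  0.2868  2.0089  0.      0.8437 -0.0198] F [ 4.4222  2.1048 -3.5946] w0.083 ff 40.50942778587341
0.096 False t10.3 p [0.466  0.2042 0.0957] j [ 0.3274  0.3023  2.0122  0.0001  0.8245 -0.0198] F [ 6.5328  0.7907 -3.3451] w0.081 ff 40.59751868247986
0.0925 False t10.5 p [0.4664 0.2044 0.0943] j [ 0.3275  0.3057  2.0114 -0.0001  0.8222 -0.0199] F [ 1.491   1.1966 11.0419] w0.082 ff 42.718026638031006
side 53 sx [-0.0106 -0.0085 -0.0055  0.0015  0.0023] sy [-0.0336 -0.0313 -0.0238  0.006   0.0252] z 0.04527636346258124 0.09528985912382215 slope -0.03106653264459381
top none
```

```bash
python3 - <<'E'
from d import *
s=ctrl.get_state(); x,y=s['ee_pos'][:2]
ctrl.set_gripper(0.4); ctrl.wait(.3); st('rel')
ctrl.move_linear([x,y,.26],vel=.15); st('up')
ctrl.set_gripper(0.0,40)
q=down(19.9); P=np.array([.465,.3925]); ey=np.array([-.3404,.9403])
A=P-.022*ey
ctrl.goto([*A,.26],q); st('above tab')
plate('rel')
im=cv2.imread('pics/side_rel.png')[110:240,190:330]; cv2.imwrite('pics/c3.png',cv2.resize(im,None,fx=4.5,fy=4.5,interpolation=2))
E
```

```text
rel t11.3 p [0.4649 0.2038 0.0924] j [ 0.3275  0.3077  2.014  -0.      0.8203 -0.0199] F [-0.0338 -0.3965  0.373 ] w0.403 ff 0.0
up t12.6 p [0.4656 0.2041 0.2589] j [ 0.3274  0.0779  1.897   0.      1.1689 -0.0199] F [-0.0962 -0.9477 -0.1633] w0.401 ff 0.0
above tab t13.7 p [0.4722 0.3709 0.2595] j [ 0.594   0.2568  1.6865 -0.0014  1.2001  0.2463] F [ 0.6822 -0.0962 -0.9221] w-0.000 ff 0.0
side 83 sx [-0.0097 -0.0083 -0.0057  0.0001  0.0021] sy [-0.0333 -0.0303 -0.0117  0.024   0.0258] z 0.04230852610058744 0.09358522158459015 slope -0.02946560589077576
top 52 sx [-0.0068 -0.0057 -0.0027  0.0018  0.0032] sy [-0.0279 -0.0248  0.0009  0.0266  0.0294] z 0.06772932089839978 0.09837884723135648 slope 0.0011949193241039826
```

View pics/c3.png

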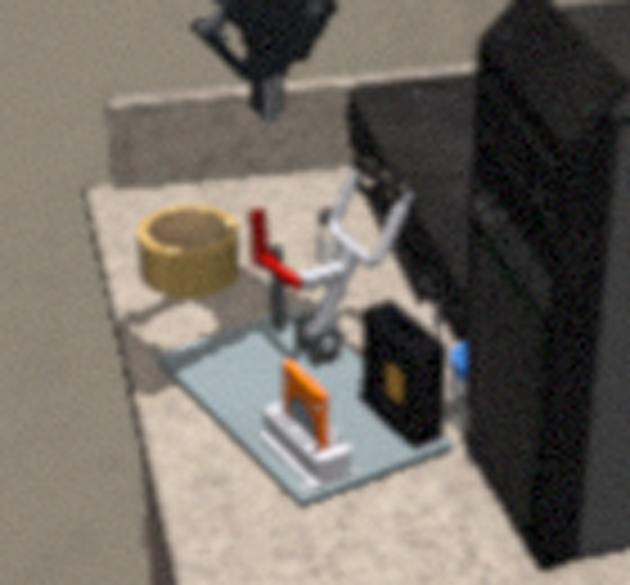

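```bash
python3 - <<'E'
from d import *
P=np.array([.465,.3925]); ey=np.array([-.3404,.9403])
T=lambda d,zt:[*(P+d*ey),zt+.022]
print(ctrl.move_linear(T(-.022,.114),vel=.12,f_stop=6)); st('dn')
for d,z in((.01,.114),(.022,.108),(.034,.100)):
    r=ctrl.move_linear(T(d,z),vel=.06,f_stop=15); st(f'{d} {r}')
    if r: break
for n in('side','top'): cap(n,n+'_flip')
a=cv2.imread('pics/side_flip.png')[120:220,200:320]; b=cv2.imread('pics/top_flip.png')[180:260,170:270]
o=np.zeros((400,800,3),np.uint8); o[:,:400]=cv2.resize(a,(400,400)); o[:,400:]=cv2.resize(b,(400,400)); cv2.imwrite('pics/c4.png',o)
E
```

```text
False
dn t15.0 p [0.4732 0.3723 0.137 ] j [ 0.5943  0.3953  1.7738 -0.      0.9704  0.247 ] F [ 0.4927  0.2619 -0.4895] w-0.002 ff 0.0
0.01 False t15.7 p [0.4613 0.4023 0.1359] j [0.646  0.4147 1.7483 0.0003 0.9786 0.2979] F [-0.8814 -0.5777 -0.1749] w0.002 ff 0.0
0.022 False t16.1 p [0.4571 0.4134 0.1295] j [0.6645 0.4306 1.7401 0.0003 0.9716 0.3166] F [ 0.8576 -0.0638  0.0161] w0.001 ff 0.0
0.034 False t16.4 p [0.4542 0.4241 0.1229] j [ 0.6822  0.4476  1.7306 -0.0028  0.9633  0.3354] F [ 1.35   -4.8747  5.5121] w0.001 ff 3.221596470102668
```

View pics/c4.png

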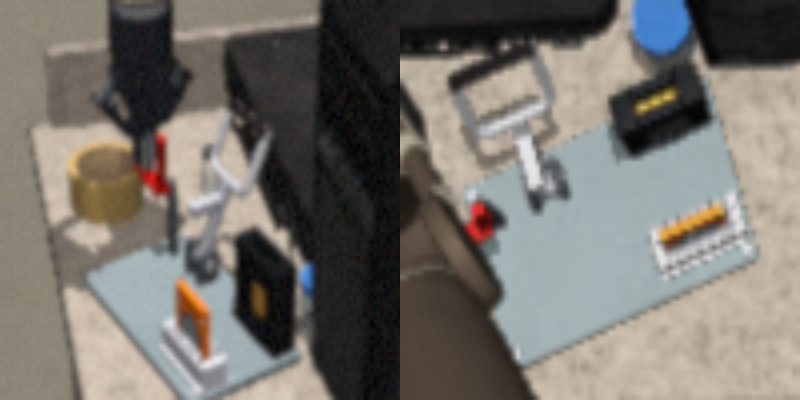

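```bash
python3 - <<'E'
from d import *
for n in('side','top'):
    w=np.load(n+'.npz')['w']; m=(w[...,0]>.585)&(w[...,0]<.68)&(w[...,1]>.28)&(w[...,1]<.46); t=w[m]
    for lo in np.arange(.58,.68,.02):
        k=t[(t[:,0]>=lo)&(t[:,0]<lo+.02)]; 
        if len(k): print(n,'%.2f'%lo,len(k),'z max/med',k[:,2].max(),np.median(k[:,2]))
s=st(); p=s['ee_pos']
ctrl.move_linear([p[0],p[1],.27],vel=.15); st('up')
ctrl.set_gripper(.4,40)
ctrl.goto([.545,.361,.27],down(19.9)); st()
w=0
im,d=cap('top','top_pre'); w=pts('top',d); h=cv2.cvtColor(im,cv2.COLOR_RGB2HSV)
for n in('side','top'):
    im,d=cap(n,n+'_pre'); w=pts(n,d); h=cv2.cvtColor(im,cv2.COLOR_RGB2HSV)
    m=((h[...,0]<6)|(h[...,0]>172))&(h[...,1]>120)&(h[...,2]>50)&(np.hypot(w[...,0]-.465,w[...,1]-.3925)<.08)&(w[...,2]>.03)
    t=w[m]; print(n,len(t),'red',t.min(0),t.max(0),t[t[:,2]>.125].mean(0))
E
```

```text
side 0.58 9 z max/med 0.006994622559029162 0.0020114101179172783
side 0.60 287 z max/med 0.10874077567790374 0.07396237553582097
side 0.62 117 z max/med 0.11074509311557856 0.10418462111579041
side 0.64 48 z max/med 0.11119546136912517 0.10525010375131622
side 0.66 5 z max/med 0.10609785611827127 0.10376191705836013
top 0.58 134 z max/med 0.011140169151766965 0.00032411438935742165
top 0.60 453 z max/med 0.11100728113514502 0.06339320152295747
top 0.62 299 z max/med 0.11274496078104113 0.10346332138637249
top 0.64 265 z max/med 0.11377150422560334 0.10377473574236373
top 0.66 270 z max/med 0.11597106815705893 0.10436584370157531
 t16.6 p [0.4542 0.4242 0.123 ] j [ 0.6821  0.4476  1.7307 -0.0025  0.9631  0.3354] F [ 0.7954 -3.8578  6.7206] w-0.000 ff 3.1481247302144766
up t17.7 p [0.4535 0.4237 0.2685] j [0.6813 0.2879 1.6282 0.0001 1.2281 0.3339] F [-0.5338 -0.5406 -0.4308] w0.001 ff 0.0
 t18.6 p [0.5458 0.3601 0.2698] j [0.5165 0.3495 1.5448 0.0005 1.2477 0.1711] F [-0.0352 -0.5907  0.5522] w0.403 ff 0.0
side 61 red [0.4446 0.3716 0.0824] [0.4757 0.4385 0.1564] [0.4664 0.379  0.1456]Traceback (most recent call last):
  File "<stdin>", line 16, in <module>
    return umr_minimum(a, axis, None, out, keepdims, initial, where)
ValueError: zero-size array to reduction operation minimum which has no identity
```

```bash
python3 - <<'E'
from d import *
q=down(19.9); H=np.array([.5635,.3675]); ex=np.array([.9403,.3404])
ctrl.goto([*H,.25],q); st('above')
r=ctrl.move_linear([*H,.168],vel=.1,f_stop=6); st(f'dn {r}')
if not r:
    ctrl.set_gripper(0,40); s=st('grip')
    if s['width']>.1:
        p=s['ee_pos']; z0=p[2]
        for a in np.arange(.1,.71,.1):
            dx=.15*(np.sin(.45-a)-np.sin(.45)); dz=.15*(np.cos(.45-a)-np.cos(.45))
            r=ctrl.move_linear([*(H+dx*ex),.168+dz],vel=.08,f_stop=30); st(f'{a:.1f} {r}')
            if r: break
for n in('side','top'): cap(n,n+'_pull')
a=cv2.imread('pics/side_pull.png')[120:220,200:320]; b=cv2.imread('pics/top_pull.png')[180:260,170:270]
o=np.zeros((400,800,3),np.uint8); o[:,:400]=cv2.resize(a,(400,400)); o[:,400:]=cv2.resize(b,(400,400)); cv2.imwrite('pics/c5.png',o)
E
```

```text
above t19.0 p [0.562  0.3679 0.2482] j [0.5147 0.4033 1.5159 0.0002 1.2262 0.166 ] F [-0.0255 -0.4592 -0.7899] w0.399 ff 0.0
dn False t20.0 p [0.5641 0.3679 0.1689] j [0.5132 0.4805 1.5747 0.     1.0847 0.1659] F [ 0.2455 -0.2243  0.4299] w0.398 ff 0.0
grip t20.3 p [0.5664 0.3687 0.1705] j [ 0.5129  0.4795  1.5726 -0.0005  1.0812  0.166 ] F [5.0847 1.5783 1.7319] w0.148 ff 38.96706819534302
0.1 False t20.6 p [0.5536 0.3642 0.1764] j [ 0.5164  0.449   1.6046 -0.0006  1.0786  0.1694] F [6.2361 1.9566 1.8261] w0.149 ff 39.35856521129608
0.2 False t21.0 p [0.5406 0.3595 0.1811] j [ 0.5201  0.4192  1.6372 -0.0007  1.0746  0.1731] F [6.8792 2.7923 2.2876] w0.148 ff 39.261597990989685
0.3 False t21.3 p [0.5272 0.3548 0.1845] j [ 0.5241  0.3903  1.671  -0.0008  1.0686  0.1772] F [7.183  3.1736 2.2878] w0.146 ff 39.184749126434326
0.4 False t21.6 p [0.5137 0.3499 0.1865] j [ 0.5283  0.3624  1.7055 -0.0009  1.0604  0.1814] F [7.5135 2.8789 4.0072] w0.146 ff 39.139536023139954
0.5 False t22.0 p [0.5003 0.3452 0.1871] j [ 0.5328  0.3361  1.7402 -0.0011  1.0502  0.186 ] F [8.486  1.9558 5.4156] w0.150 ff 39.06647264957428
0.6 False t22.3 p [0.4857 0.3399 0.1858] j [ 0.5375  0.3116  1.7761 -0.0008  1.0405  0.1906] F [6.3803 1.2798 7.5002] w0.150 ff 40.01904487609863
0.7 False t22.6 p [0.4731 0.3354 0.1835] j [ 0.5423  0.2894  1.8108 -0.0014  1.0248  0.1955] F [7.5897 1.7094 8.0107] w0.150 ff 39.73784565925598
```

View pics/c5.png

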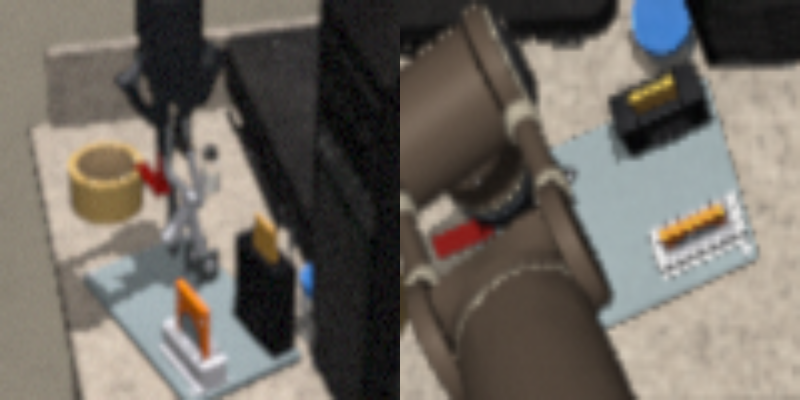

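```bash
python3 - <<'E'
from d import *
ex=np.array([.9403,.3404]); 
p=np.array([.5635,.3675])-.107*ex
print(ctrl.move_linear([*p,.1795],vel=.05,f_stop=15)); st('pull')
ctrl.wait(.5); st('hold')
for n in('side','top'):
    im,d=cap(n,n+'_fin'); w=pts(n,d); h=cv2.cvtColor(im,cv2.COLOR_RGB2HSV)
    m=((h[...,0]<6)|(h[...,0]>172))&(h[...,1]>120)&(h[...,2]>50)&(np.hypot(w[...,0]-.46,w[...,1]-.41)<.08)&(w[...,2]>.03)
    t=w[m]; u=(t[:,:2]-[.4657,.3926])@np.array([-.3404,.9403])
    o=np.argsort(u); print(n,len(t)); print(np.c_[u,t[:,2]][o][::6])
E
```

```text
False
pull t23.0 p [0.4715 0.3348 0.1835] j [ 0.5432  0.2828  1.8197 -0.0024  1.0154  0.1971] F [16.5875  5.3996 -3.2657] w0.145 ff 40.36643385887146
hold t23.5 p [0.4715 0.3348 0.1835] j [ 0.5432  0.2831  1.8193 -0.0022  1.0161  0.1971] F [15.5385  5.414  -2.6618] w0.146 ff 40.40347516536713
side 38
[[-0.0137  0.1182]
 [-0.0081  0.11  ]
 [-0.0067  0.0972]
 [-0.0045  0.109 ]
 [ 0.0074  0.0977]
 [ 0.019   0.1018]
 [ 0.0329  0.1029]]
top 56
[[-0.033   0.33  ]
 [ 0.0021  0.104 ]
 [ 0.0107  0.0927]
 [ 0.0149  0.0951]
 [ 0.0197  0.1   ]
 [ 0.0224  0.097 ]
 [ 0.0287  0.0996]
 [ 0.0334  0.0989]
 [ 0.0376  0.1064]
 [ 0.0427  0.1032]]
```

```bash
python3 -c "
from h import *
print(ctrl.sign_off())"
```

```text
the job is handed in; nothing more can be done
None
```

The job is handed in after about 23.5 s of robot time. By my measurements the orange plate stands released in the slot, the catch is flipped to about 1.4 rad, and the lever is held at its stop in the fingers. The verdict itself was not shown, and I did not re-measure the blue plate or the other items at the end.

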